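# Find the post that rubs on a vial carousel

### The job

The pointer of the blue vial carousel rubs on one of its three guide posts. Turn the blue deck clockwise by its red peg until you feel the drag rise, and leave it let go with the pointer standing over the post that rubs. Leave the white carousel as it is.

Things in the scene. Friction and masses are not known exactly. Their poses are not given: they have to be found in the camera images.
- carousel: Fixed round grey base, 250 mm across, 20 mm high, of the carousel with the BLUE deck. Origin on the deck's axis at table height, z up. Deck: 160 mm across, top face 60 mm above the table, with six vial caps 12 mm higher; it turns level. Three look-alike black-capped guide posts, 24 mm across, tops 48.5 mm above the table, stand 100 mm from the axis at deck joint values 0.95, 1.60 and 2.25.
- deck (a joint): Turn of the blue deck, rad, growing clockwise seen from above. At 0 the peg and pointer lie along the base's +y from the axis; at q, at pi/2 - q counterclockwise from the base's +x. Starts at 0 to 0.5, before all posts; stops at 0 and 2.7. Stays where it is left. Free, it takes about 1 N at the peg; which post rubs varies.
- deck_peg (a point): Centre of the top of the red peg on the blue deck: upright, round, 16 mm in diameter, 55 mm tall, top 115 mm above the table, 62 mm from the axis, in line with the pointer. No vial within 40 mm of it. Can be pinched from above or pushed.
- deck_tip (a point): Outer end of the blue carousel's pointer: red bar 16 mm wide with a white line, end 114 mm from the axis, point on its top 60 mm above the table. It passes over the posts: two let it by freely, one presses it from below through a springy dome, adding some 5 to 9 N at the peg from about 11 degrees before to 11 degrees after that post.
- spare_deck_peg (a point): Centre of the top of the black peg of the white carousel, a twin of the blue one beside it, of the same sizes. Not to be turned. Either one may be on the left.

How it is judged:
By the outcome, as a careful person would: the job done as asked, in the order asked, and still so for the second after the job is handed in, with the robot touching nothing.
It also fails if it takes over 42 s, if anything falls off the work surface, if the arm or the gripper's body presses on something with over 40 N, if the wrist force passes 120 N, or if a joint passes its speed limit or range.

### The arm

A 6-joint arm with a two-finger parallel gripper is mounted at the origin on the work surface. World frame = base frame: x ahead of the robot, y to its left, z up, the work surface at z = 0. Lengths are in m, angles in degrees, forces in N, time in s.
With the tool pointing down it reaches from about 0.325 to 0.775 m from the base axis. Payload 5.5 kg.
Tool frame: the origin (TCP) lies at the centre of the arm's flange, where the gripper is bolted on; the fingertips stand 182 mm ahead of it and the grasp point (between the pads) lies 163 mm ahead of it; z points along the fingers, y is the direction in which the jaws open and shut (so a half turn about z gives the same grasp; the last joint's range is limited). The gripper opens to 88 mm and grips with 3 to 60 N. Pads are 20 mm wide; open, the fingers measure 115 mm over their backs; the gripper's body (75 mm by 178 mm) begins 61 mm behind the grasp point.
Start: joints at [-72.118, 5.22, 70.514, -0, 104.267, -3.249], TCP at [0.216, -0.56, 0.405] pointing down, gripper open.
Joint ranges: [-164.24, 164.24], [-49.07, 125.15], [9.68, 141.18], [-86.29, 266.29], [3.28, 154.24], [-151.56, 151.56]. Speed limits (degrees/s): [147.25, 147.25, 172.46, 180, 180, 180].

### API

Orientations are given as [roll, pitch, yaw] about the fixed x, y, z axes, in that order (R = Rz(yaw) Ry(pitch) Rx(roll)).
In Python, from station import r gives the robot as it stands. The module is installed in compiled form; this text tells all that it offers. Calls block until the motion is done:
- r.reach(position, orientation): joint-space move of the TCP to a pose.
- r.servo_line(position, rotation=None, speed=0.15): straight line of the TCP; rotation=None keeps the orientation; speed is the mean speed in m/s.
- r.move_joints(angles): joint-space move.
- r.let_go() and r.grab(squeeze=None): open the fingers fully, or close them until they stop; squeeze is the grip in N (None keeps the last).
- r.wait(seconds).
- r.inverse_kinematics(position, orientation): joint angles nearest the present ones, or None.
- r.sense(): the state.
- r.snapshot(name): name is "side" or "top"; returns a dict with "frame" (420x560x3 uint8, red, green, blue), "fx", "fy", "cx", "cy" (pixels), "R" (3x3) and "t" (3): a world point X has camera coordinates R X + t. Camera axes: x right, y down, z forward; pixel columns grow to the right and rows downward; lengths in m; the calibration is good to about 2 mm. A picture is of the moment at which its call begins. There is no depth.
A pose or a line that the arm cannot do raises r.IKError and nothing moves.
- r.hand_in(): hands the job in, once; it reports no verdict.
The state is a dict: "clock": time; "joints": joint angles; "joint_vel": joint speeds; "joint_torque": joint torques, N m; "tcp_pos": TCP position; "orientation": TCP orientation; "contact_force": force on the tool from outside, world axes, zero at the start; "torque": the same for the moment, N m; "opening": finger opening in m.
Only numpy, scipy, OpenCV 4.12 (cv2) and the standard library are available. Lean on these libraries where they do the work, as an engineer would, in place of code of your own. Each camera call takes 0.05 s, during which the arm holds its last target.

## Working session

There is one attempt and no reset: what is moved stays moved. The work goes in short steps, each a Python script; the robot and the scene stay as the last script left them, time stands still between calls to the robot, and variables do not carry over. Pictures are saved under pics/ and viewed, and the job is handed in when it is done.

```bash
mkdir -p pics
python3 - <<'E'
from station import r
import cv2,pickle
for n in("top","side"):
    s=r.snapshot(n); pickle.dump(s,open(f"{n}.pkl","wb")); cv2.imwrite(f"pics/{n}0.png",s["frame"][:,:,::-1])
    print(n,s["fx"],s["cx"],s["cy"],s["R"],s["t"])
print(r.sense())
E
```

```text
top 494.6590022825979 282.7729771328337 211.63755880967557 [[-0.014225   -0.99988716  0.00482779]
 [-0.97210545  0.01269896 -0.23420021]
 [ 0.23411248 -0.00802462 -0.9721764 ]] [0.05617894 0.57045516 0.82676673]
side 476.8549544818646 286.3836677847767 203.66968680713185 [[ 0.89062074 -0.4543807  -0.01824463]
 [-0.32742346 -0.61289986 -0.71912978]
 [ 0.31557656  0.64644562 -0.69463623]] [-0.46841537  0.2905078   0.78711097]
{'clock': 0.1, 'joints': array([-7.21186708e+01,  5.26047847e+00,  7.05746828e+01, -5.82304021e-04,
        1.04268308e+02, -3.24910290e+00]), 'joint_vel': array([ 0.05885638, -0.10745573, -0.1265218 ,  0.07120171, -0.08521306,
        0.00105666]), 'joint_torque': array([ 1.48587918e-03, -4.47857380e+01, -4.07568955e+01,  6.99382718e-02,
        2.84520542e-02, -1.24449407e-04]), 'tcp_pos': array([ 0.21630484, -0.55971253,  0.403605  ]), 'orientation': array([-1.79896665e+02, -5.30062552e-03,  2.11302843e+01]), 'contact_force': array([-0.19042783,  0.55016617, -0.91865828]), 'torque': array([ 0.01456614,  0.02093746, -0.00653008]), 'opening': 0.08743338564076643}
```

View pics/top0.png

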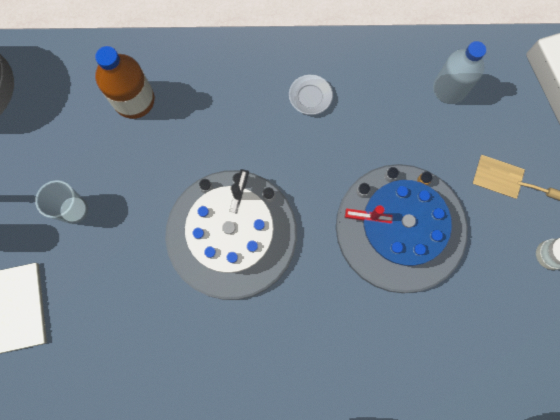

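View pics/side0.png

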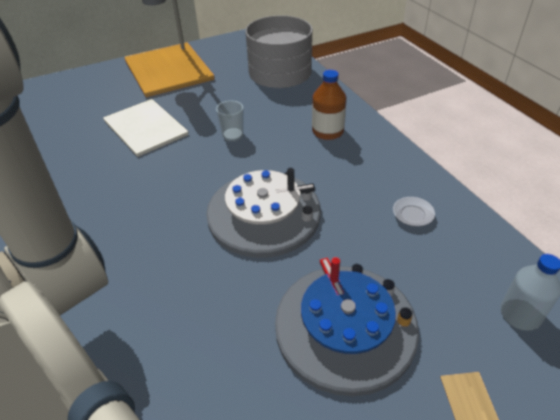

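The top view shows the blue carousel on the right, hub near (408,221). Its red pointer faces image-left, which is world +y, with the peg near (378,212). The post caps are near (364,188), (392,173) and (427,177), clockwise ahead of the pointer. The white carousel is on the left, hub near (229,228).

```bash
cat > h.py <<'E'
import numpy as np,cv2,pickle
from scipy.optimize import least_squares
def ray(s,uv,z):
    uv=np.atleast_2d(uv).astype(float)
    d=np.c_[(uv[:,0]-s["cx"])/s["fx"],(uv[:,1]-s["cy"])/s["fy"],np.ones(len(uv))]@s["R"]
    C=-s["R"].T@s["t"]; k=(z-C[2])/d[:,2]
    return C+k[:,None]*d
def proj(s,X):
    c=np.atleast_2d(X)@s["R"].T+s["t"]; return np.c_[s["fx"]*c[:,0]/c[:,2]+s["cx"],s["fy"]*c[:,1]/c[:,2]+s["cy"]]
def masks(s):
    h=cv2.cvtColor(s["frame"],cv2.COLOR_RGB2HSV)
    red=cv2.inRange(h,(0,150,90),(6,255,255))|cv2.inRange(h,(172,150,90),(180,255,255))
    blue=cv2.inRange(h,(100,150,60),(130,255,255))
    black=cv2.inRange(h,(0,0,0),(180,255,34))
    return red,blue,black
def blobs(m,lo=15):
    n,l,st,c=cv2.connectedComponentsWithStats(m)
    return [(st[i,4],c[i].round(1),l==i) for i in range(1,n) if st[i,4]>=lo]
def circ(P):
    f=least_squares(lambda p:np.hypot(P[:,0]-p[0],P[:,1]-p[1])-p[2],[*P[:,:2].mean(0),.08],loss="soft_l1",f_scale=.001)
    return f.x
E
python3 - <<'E'
from h import *
for n in("top","side"):
    s=pickle.load(open(n+".pkl","rb")); R,B,K=masks(s)
    print(n)
    print(" red",[(a,c) for a,c,_ in blobs(R)]); print(" black",[(a,c,) for a,c,_ in blobs(K) if a<800])
    bl=max(blobs(B),key=lambda b:b[0]); m=bl[2].astype(np.uint8)
    c=max(cv2.findContours(m,cv2.RETR_EXTERNAL,cv2.CHAIN_APPROX_NONE)[0],key=len)
    c=cv2.convexHull(c)[:,0]
    print(" deck",bl[:2],circ(ray(s,c,.06)))
    for a,cc,_ in blobs(R): print("   red on z=.06",ray(s,cc,.06)[0])
    for a,cc,_ in blobs(K):
        if a<800: print("   black z=.0485",cc,ray(s,cc,.0485)[0])
s=pickle.load(open("top.pkl","rb"))
cv2.imwrite("pics/topz.png",cv2.resize(s["frame"][150:310,320:480,::-1],None,fx=3.7,fy=3.7,interpolation=2))
s=pickle.load(open("side.pkl","rb"))
cv2.imwrite("pics/sidez.png",cv2.resize(s["frame"][230:390,270:430,::-1],None,fx=3.7,fy=3.7,interpolation=2))
E
```

```text
top
 red [(np.int32(149), array([377.6, 214. ])), (np.int32(90), array([354.5, 214.2]))]
 black []
 deck (np.int32(5095), array([409.3, 222.9])) [ 0.55160381 -0.17779319  0.07867946]
   red on z=.06 [ 0.56631094 -0.12451927  0.06      ]
   red on z=.06 [ 0.56648821 -0.0823509   0.06      ]
side
 red [(np.int32(163), array([334.1, 268.8])), (np.int32(32), array([323.5, 266.9]))]
 black []
 deck (np.int32(5284), array([348.4, 313.1])) [ 0.55104945 -0.18032514  0.07893116]
   red on z=.06 [ 0.57515877 -0.09635672  0.06      ]
   red on z=.06 [ 0.56038912 -0.08361854  0.06      ]
```

View pics/topz.png

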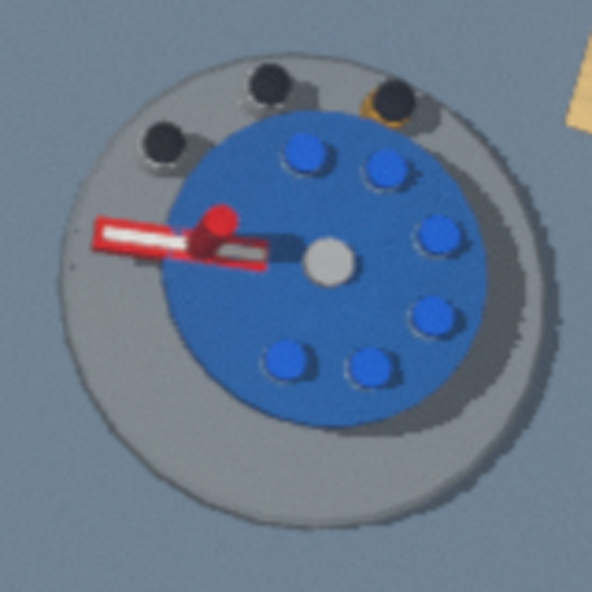

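View pics/sidez.png

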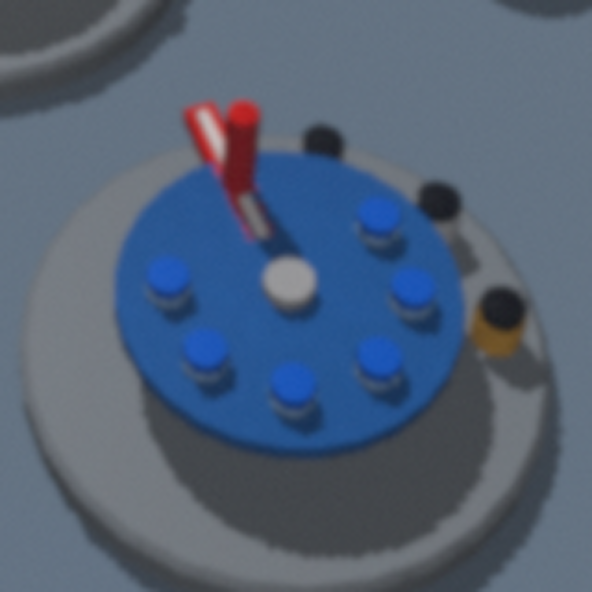

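Run:
```python
from h import *
def pix(a,o): return np.array(a)/3.7+np.array(o)-0.36
T=pickle.load(open("top.pkl","rb"));S=pickle.load(open("side.pkl","rb"))
pt=pix([(163,143),(269,84),(394,101)],(320,150)); ps=pix([(323,140),(438,200),(501,307)],(270,230))
for s,p,pg,tip,hub in((T,pt,(221,219),(96,234),(330,260)),(S,ps,(243,113),(201,105),(290,272))):
    o=(320,150) if s is T else (270,230)
    P=ray(s,p,.0485)[:,:2]; ax=np.array([.5513,-.179])
    print("r",np.hypot(*(P-ax).T),"angs",np.degrees(np.arctan2(*(P-ax).T[::-1])).round(1))
    q=np.array([.95,1.6,2.25])
    f=least_squares(lambda v:(v[:2]+.1*np.c_[np.cos(v[2]-q),np.sin(v[2]-q)]-P).ravel(),[*ax,1.6])
    print("axis from posts",f.x,np.abs(f.fun).max())
    for nm,px,z in(("peg",pg,.115),("tip",tip,.06),("hub",hub,.07)):
        X=ray(s,pix(px,o),z)[0,:2]; d=X-ax; print(nm,X,np.hypot(*d),"deg",np.degrees(np.arctan2(d[1],d[0])),"q",f.x[2]-np.arctan2(d[1],d[0]))
W=T
print("white hub",ray(T,(229,228),.07))
```

```text
r [0.10101625 0.09991551 0.09829388] angs [ 48.1  11.3 -26.3]
axis from posts [ 0.55069174 -0.17679599  1.77288581] 0.00028403130611463767
peg [ 0.56254294 -0.1168005 ] 0.06320744771886125 deg 79.75407217396526 q 0.38091466111890493
tip [ 0.5691671  -0.06620084] 0.11420544141421604 deg 80.99927078364051 q 0.35918184553881605
hub [ 0.55233226 -0.17802294] 0.0014213415177800174 deg 43.42632309425723 q 1.01495349239815
r [0.09975218 0.0981289  0.09833636] angs [ 47.1   9.6 -28.1]
axis from posts [ 0.54973055 -0.17808714  1.75645608] 0.00045617880993054083
peg [ 0.56161081 -0.11731784] 0.06253800545476348 deg 80.5101618860096 q 0.3512886750104731
tip [ 0.57163808 -0.06601928] 0.11479669552893357 deg 79.7952663612626 q 0.36376595572508075
hub [ 0.55359995 -0.1760006 ] 0.003779706787425517 deg 52.51884564620336 q 0.8398293053620507
white hub [[0.54176037 0.14496558 0.07      ]]
```

```bash
cat >> h.py <<'E'
AX=np.array([.551,-.178]); B=1.765
def pose(q,z=.267,rad=.062):
    p=B-q; return [AX[0]+rad*np.cos(p),AX[1]+rad*np.sin(p),z],[180,0,float(np.degrees(p))]
E
python3 - <<'E'
from h import *; from station import r
q=.36
P,O=pose(q,.36); r.reach(P,O); s=r.sense(); print(s["clock"],s["joints"].round(1),s["contact_force"])
j=r.inverse_kinematics(*pose(2.4)); print("IK far",j)
P,O=pose(q); r.servo_line(P,speed=.1); s=r.sense(); print(s["clock"],s["contact_force"],s["tcp_pos"],P)
k=r.snapshot("side"); cv2.imwrite("pics/side1.png",k["frame"][:,:,::-1])
E
```

```text
2.125 [-15.2   0.8  79.6  -0.   99.6  -5.7] [ 0.06145509 -0.68730308  0.51552008]
IK far [-2.27218893e+01  1.19529306e+01  7.70715433e+01 -2.54444375e-14
  9.09755261e+01  1.03660931e+02]
3.2083 [ 0.56029087 -0.21690025 -0.28043144] [ 0.56147103 -0.11690431  0.26798497] [np.float64(0.5612323429921282), np.float64(-0.11685019086790666), 0.267]
```

View pics/side1.png

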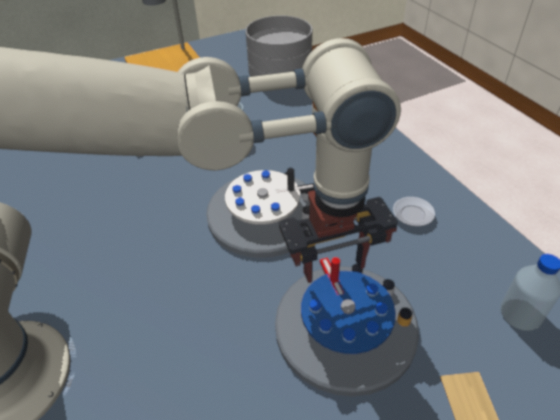

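The fingers straddle the red peg at about (335,268). I'll close on it and make the first steps, which are clear of any post until q ≈ 0.76.

```bash
cat >> h.py <<'E'
def step(r,q,speed=.06):
    P,O=pose(q); r.servo_line(P,O,speed=speed); s=r.sense()
    p=B-q; t=np.array([np.sin(p),-np.cos(p)]); u=np.array([np.cos(p),np.sin(p)])
    f=s["contact_force"]; d=s["tcp_pos"][:2]-AX
    print("t%.2f q%.3f qact%.3f drag %.2f rad %.2f z %.2f open %.4f"%(s["clock"],q,B-np.arctan2(d[1],d[0]),-f[:2]@t,f[:2]@u,f[2],s["opening"]),flush=True)
    return -f[:2]@t
E
python3 - <<'E'
from h import *; from station import r
r.grab(25); s=r.sense(); print(s["clock"],s["opening"],s["contact_force"])
for q in (.36,.42,.48,.54,.60,.66): step(r,q)
E
```

```text
4.3667 0.015488673714104029 [ 1.33881248  0.59749172 -1.19257703]
t4.62 q0.360 qact0.361 drag -1.49 rad 0.36 z 0.33 open 0.0152
t4.87 q0.420 qact0.421 drag -1.58 rad 1.50 z -0.28 open 0.0153
t5.12 q0.480 qact0.480 drag -0.42 rad 2.65 z -0.40 open 0.0155
t5.37 q0.540 qact0.539 drag -1.03 rad 3.55 z 0.41 open 0.0154
t5.62 q0.600 qact0.599 drag -1.14 rad 4.66 z 0.18 open 0.0154
t5.87 q0.660 qact0.659 drag -0.95 rad 5.26 z -0.12 open 0.0156
```

Run:
```python
from h import *; from station import r
for q in np.arange(.70,.961,.04):
    if step(r,q)>9: break
```

```text
t6.12 q0.700 qact0.698 drag -0.75 rad 5.88 z -1.29 open 0.0156
t6.37 q0.740 qact0.738 drag -0.82 rad 6.41 z -1.07 open 0.0155
t6.62 q0.780 qact0.778 drag -0.82 rad 6.81 z -0.47 open 0.0153
t6.87 q0.820 qact0.818 drag -1.91 rad 6.02 z -0.56 open 0.0157
t7.12 q0.860 qact0.858 drag -1.01 rad 7.18 z -0.43 open 0.0157
t7.37 q0.900 qact0.898 drag 0.40 rad 7.72 z -1.00 open 0.0155
t7.62 q0.940 qact0.938 drag 0.23 rad 7.19 z -1.90 open 0.0154
```

The readings at each stop may miss kinetic friction, because they are taken with the arm at rest. I'll compare them with a tiny forward/backward hysteresis check here.

Run:
```python
from h import *; from station import r
for q in (.945,.95,.955,.945,.935,.945,.955): step(r,q)
r.wait(.1); step(r,.955)
```

```text
t7.87 q0.945 qact0.941 drag 0.01 rad 7.64 z -1.05 open 0.0158
t8.12 q0.950 qact0.945 drag 0.10 rad 8.17 z -0.36 open 0.0152
t8.37 q0.955 qact0.950 drag 0.39 rad 7.53 z -0.67 open 0.0151
t8.62 q0.945 qact0.941 drag -0.01 rad 7.85 z -0.70 open 0.0155
t8.87 q0.935 qact0.931 drag -0.83 rad 7.82 z -1.70 open 0.0156
t9.12 q0.945 qact0.941 drag -0.36 rad 7.87 z -1.62 open 0.0154
t9.37 q0.955 qact0.951 drag 0.42 rad 8.77 z -0.57 open 0.0155
t9.72 q0.955 qact0.950 drag 0.52 rad 7.59 z -0.25 open 0.0158
```

Run:
```python
from h import *; from station import r
for n in("top","side"):
    k=r.snapshot(n); pickle.dump(k,open(n+"2.pkl","wb"))
    f=k["frame"][:,:,::-1]; f=f[130:310,300:500] if n=="top" else f[220:400,250:450]
    cv2.imwrite(f"pics/{n}2.png",cv2.resize(f,None,fx=3,fy=3,interpolation=2))
```

```text
(no output)
```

View pics/top2.png

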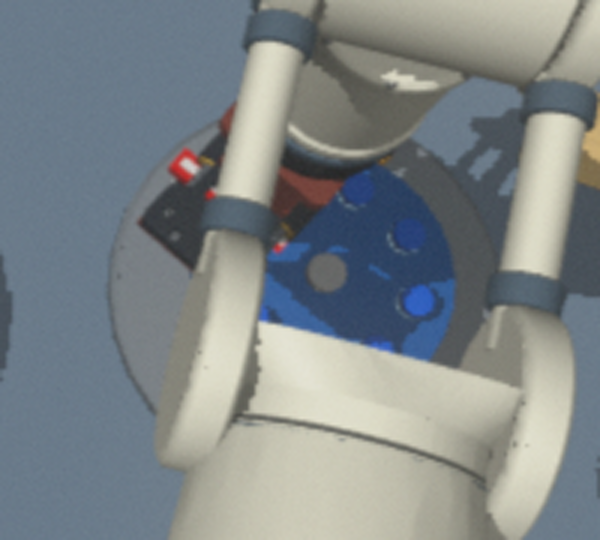

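View pics/side2.png

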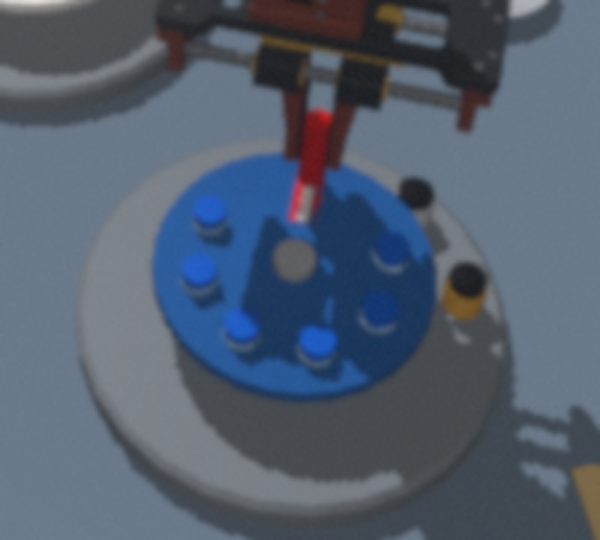

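The deck follows the gripper, and the pointer tip (top crop, about (185,163)) now hides post 1. Radial side load has built up, so I'll release and regrip here to clear it, then repeat the friction check over a wider stroke inside post 1's zone.

Run:
```python
from h import *; from station import r
r.let_go(); step(r,.95); r.grab(25)
for q in (.95,.93,.91,.89,.91,.93,.95,.97): step(r,q)
```

```text
t11.25 q0.950 qact0.950 drag 0.02 rad -0.28 z -0.84 open 0.0879
t12.61 q0.950 qact0.950 drag 0.50 rad 0.18 z 0.41 open 0.0155
t12.86 q0.930 qact0.929 drag -0.29 rad 0.03 z -0.05 open 0.0155
t13.11 q0.910 qact0.909 drag -0.10 rad -0.52 z -0.48 open 0.0156
t13.36 q0.890 qact0.889 drag 0.19 rad -0.71 z 0.64 open 0.0157
t13.61 q0.910 qact0.911 drag 0.27 rad -0.28 z -0.62 open 0.0152
t13.86 q0.930 qact0.931 drag -0.85 rad -1.57 z -0.73 open 0.0156
t14.11 q0.950 qact0.950 drag -0.79 rad -1.01 z -0.35 open 0.0155
t14.36 q0.970 qact0.970 drag -1.28 rad -0.23 z -0.52 open 0.0153
```

Post 1 is free: there is no hysteresis beyond about 1 N of noise. Moving on toward post 2.

Run:
```python
from h import *; from station import r
for q in [1.05,1.13,1.21,1.29,1.36]+list(np.arange(1.40,1.61,.03)):
    if step(r,q)>3.5: break
```

```text
t14.61 q1.050 qact1.051 drag 0.09 rad 0.76 z -0.32 open 0.0157
t14.86 q1.130 qact1.129 drag -1.36 rad 2.71 z -1.06 open 0.0153
t15.11 q1.210 qact1.207 drag -0.42 rad 2.56 z -0.69 open 0.0156
t15.36 q1.290 qact1.286 drag 0.35 rad 4.70 z -2.16 open 0.0151
t15.61 q1.360 qact1.355 drag -0.01 rad 4.44 z -0.84 open 0.0155
t15.86 q1.400 qact1.395 drag -0.35 rad 5.45 z -1.27 open 0.0152
t16.11 q1.430 qact1.424 drag 0.27 rad 5.95 z -1.49 open 0.0156
t16.36 q1.460 qact1.453 drag 0.16 rad 6.51 z -1.76 open 0.0155
t16.61 q1.490 qact1.483 drag 0.09 rad 6.32 z -1.98 open 0.0155
t16.86 q1.520 qact1.513 drag 1.11 rad 7.25 z -2.03 open 0.0154
t17.11 q1.550 qact1.543 drag 0.37 rad 5.86 z -1.78 open 0.0155
t17.36 q1.580 qact1.573 drag 1.16 rad 7.06 z -1.90 open 0.0151
t17.61 q1.610 qact1.603 drag 0.34 rad 7.87 z -1.82 open 0.0158
```

Run:
```python
from h import *; from station import r
r.let_go(); step(r,1.60); r.grab(25)
for q in (1.60,1.57,1.60,1.63,1.70,1.78,1.86,1.94,2.0,2.03,2.06,2.09,2.12,2.15):
    if step(r,q)>3.5: break
```

```text
t19.04 q1.600 qact1.599 drag 1.30 rad 0.19 z -0.29 open 0.0878
t20.40 q1.600 qact1.600 drag -0.12 rad 0.20 z 0.02 open 0.0153
t20.65 q1.570 qact1.569 drag -0.23 rad -1.50 z -0.53 open 0.0154
t20.90 q1.600 qact1.602 drag -0.43 rad -0.10 z -0.10 open 0.0154
t21.15 q1.630 qact1.631 drag -1.88 rad 0.26 z 0.91 open 0.0158
t21.40 q1.700 qact1.701 drag -0.58 rad 0.14 z -1.41 open 0.0150
t21.65 q1.780 qact1.779 drag -0.42 rad 1.62 z -0.67 open 0.0153
t21.90 q1.860 qact1.858 drag -0.33 rad 2.34 z -0.41 open 0.0158
t22.15 q1.940 qact1.938 drag 1.43 rad 2.98 z -1.48 open 0.0157
t22.40 q2.000 qact1.998 drag 0.68 rad 5.72 z -1.48 open 0.0158
t22.65 q2.030 qact2.026 drag 0.49 rad 5.28 z -2.05 open 0.0155
t22.90 q2.060 qact2.057 drag 0.77 rad 5.11 z -1.56 open 0.0157
t23.15 q2.090 qact2.080 drag 2.81 rad 4.92 z -1.64 open 0.0157
t23.40 q2.120 qact2.104 drag 4.40 rad 5.00 z -2.03 open 0.0154
```

The drag rises clearly at q ≈ 2.08, to 4.4 N with the arm lagging, so post 3 rubs. I'll continue onto it and correct for the lag.

Run:
```python
from h import *; from station import r
for q in (2.15,2.19,2.23,2.26): step(r,q)
s=r.sense(); d=s["tcp_pos"][:2]-AX; qa=B-np.arctan2(d[1],d[0])
step(r,2.26+2.25-qa)
k=r.snapshot("top"); pickle.dump(k,open("top3.pkl","wb")); k=r.snapshot("side"); pickle.dump(k,open("side3.pkl","wb"))
f=k["frame"][220:400,250:450,::-1]; cv2.imwrite("pics/side3.png",cv2.resize(f,None,fx=3,fy=3,interpolation=2))
f=pickle.load(open("top3.pkl","rb"))["frame"][130:310,300:500,::-1]; cv2.imwrite("pics/top3.png",cv2.resize(f,None,fx=3,fy=3,interpolation=2))
```

```text
t23.65 q2.150 qact2.134 drag 4.49 rad 4.15 z -1.22 open 0.0156
t23.90 q2.190 qact2.179 drag 2.81 rad 4.91 z -2.55 open 0.0154
t24.15 q2.230 qact2.218 drag 3.96 rad 5.51 z -2.10 open 0.0155
t24.40 q2.260 qact2.246 drag 4.18 rad 4.66 z -2.09 open 0.0154
t24.65 q2.264 qact2.247 drag 4.78 rad 5.58 z -2.41 open 0.0152
```

View pics/side3.png

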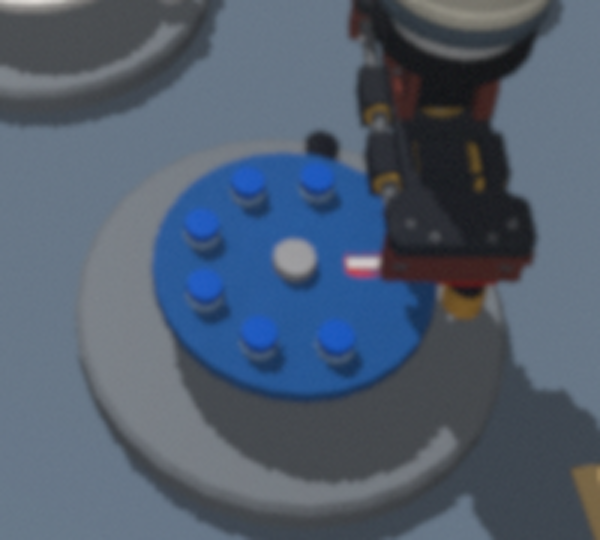

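View pics/top3.png

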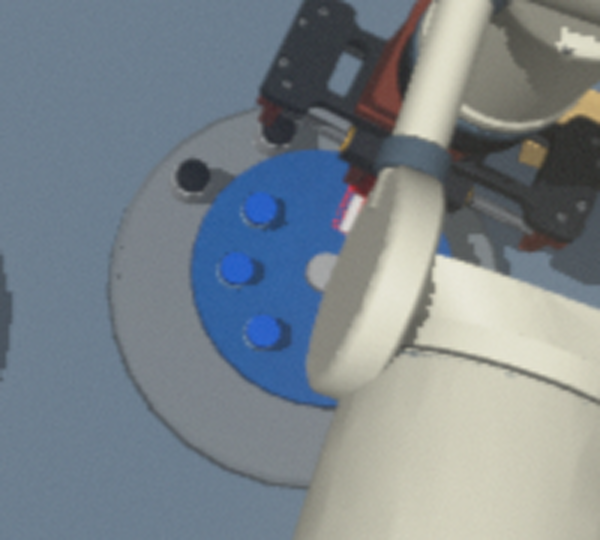

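Drag is holding at 4–5 N. I'll release, lift, clear the view and measure the pointer against the post.

Run:
```python
from h import *; from station import r
r.let_go(); P,O=pose(2.25,.36); r.servo_line(P,speed=.15)
j=list(r.sense()["joints"]); j[0]-=35; r.move_joints(j)
print(r.sense()["clock"])
for n in("top","side"):
    k=r.snapshot(n); pickle.dump(k,open(n+"4.pkl","wb"))
    f=k["frame"][:,:,::-1]; f=f[150:310,320:480] if n=="top" else f[230:390,270:430]
    cv2.imwrite(f"pics/{n}4.png",cv2.resize(f,None,fx=3.7,fy=3.7,interpolation=2))
```

```text
28.1333
```

View pics/top4.png

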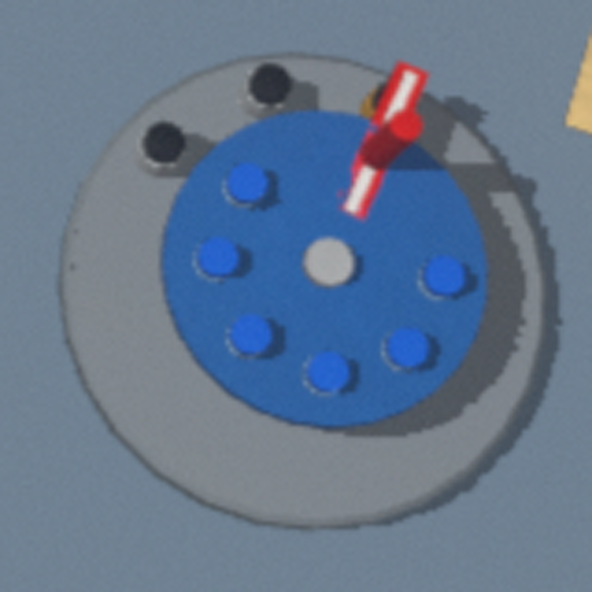

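View pics/side4.png

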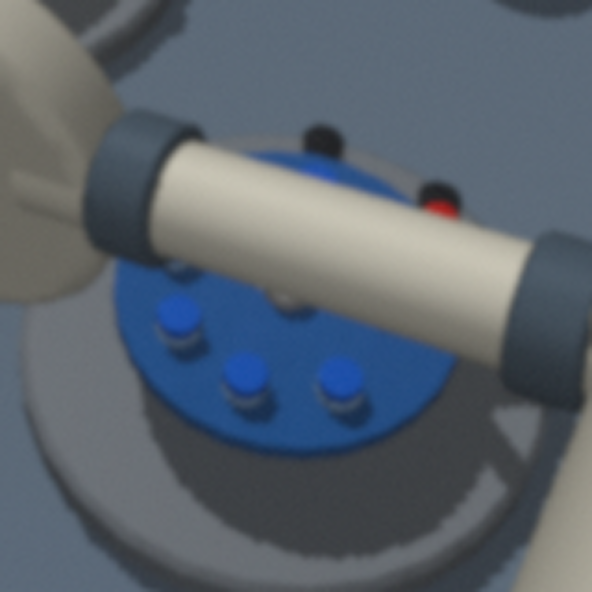

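In the top view the pointer bar runs from (356,212) to (411,70) and covers the third post's cap, earlier at (394,101). Next I'll put a number on it.

Run:
```python
from h import *
T=pickle.load(open("top4.pkl","rb"))
pix=lambda a:np.array(a)/3.7+np.array((320,150))-.36
tip=ray(T,pix([(411,69)]),.06)[0,:2]; inn=ray(T,pix([(356,212)]),.06)[0,:2]; peg=ray(T,pix([(405,125)]),.115)[0,:2]; post=ray(T,pix([(394,101)]),.0485)[0,:2]
p1=ray(T,pix([(163,143),(269,84)]),.0485)[:,:2]
for ax in (np.array([.551,-.178]),np.array([.5507,-.1768])):
    g=lambda X:np.degrees(np.arctan2(*(X-ax)[::-1]))
    print("r tip,peg,post",[np.hypot(*(X-ax)).round(4) for X in(tip,peg,post)],"ang tip,peg,post",[g(X).round(1) for X in(tip,peg,post)],"posts12",[g(X).round(1) for X in p1])
d=(tip-inn)/np.hypot(*(tip-inn)); v=post-inn; print("post offset from pointer line mm",1e3*(d[0]*v[1]-d[1]*v[0]), "bar dir",np.degrees(np.arctan2(*d[::-1])))
```

```text
r tip,peg,post [np.float64(0.1136), np.float64(0.0624), np.float64(0.099)] ang tip,peg,post [np.float64(-26.6), np.float64(-26.6), np.float64(-26.7)] posts12 [np.float64(47.6), np.float64(10.7)]
r tip,peg,post [np.float64(0.1144), np.float64(0.0632), np.float64(0.0998)] ang tip,peg,post [np.float64(-27.1), np.float64(-27.4), np.float64(-27.3)] posts12 [np.float64(47.0), np.float64(10.0)]
post offset from pointer line mm 0.3673378275484245 bar dir -24.393036540715823
```

The pointer is within about 0.5° of the post, and the arm is clear of everything. Handing in.

Run:
```python
from h import *
from station import r
T=pickle.load(open("top4.pkl","rb"));T0=pickle.load(open("top.pkl","rb"))
print("white region max mean diff",np.abs(T["frame"][165:300,165:300].astype(int)-T0["frame"][165:300,165:300]).mean())
s=r.sense(); print(s["clock"],s["contact_force"]); r.hand_in()
```

```text
white region max mean diff 1.1515683584819387
28.2333 [ 0.75398085 -0.10398135  0.10482135]
the job is handed in; nothing more can be done
```

The blue deck now stands with its pointer over the third post (joint 2.25), which is the one that rubs. The gripper has let go and the arm is clear. I handed the job in at 28.2 s, within the 42 s limit.

- **Turning:** I pinched the red peg and turned the deck clockwise in small steps. I made short back-and-forth friction checks at posts 1 and 2, moving the deck back by at most 0.08 rad at a time.
- **Feel:** Drag stayed within about 2 N of noise past posts 1 and 2, then rose to 3–5 N from joint 2.08 and held there. That rise is just below the stated 5 to 9 N, but the readings were taken at each stop, so they likely understate it.
- **Final position:** In the top view after release, the tip, peg and post directions agree within about 0.3°. The post lies 0.4 mm from the pointer's line. The direction of the bar taken from its two ends came out about 2° off these, which I put down to picking pixels on a short bar.
- **Not checked:** The last side view was blocked by the arm, so the final position rests on the top view alone.
- **White carousel:** Its part of the top picture was unchanged apart from image noise.

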